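# Pack up the pin kit: flap down, cover shut

### The job

Make the locksmith's open pin kit ready to be carried: with your fingertips or the outside of the fingers, push the upright metal flap down until it lies flat over the tray of lock pins, and then, still only pushing, swing the case's open cover gently shut over it until it is fully closed. Grip, pinch and lift nothing, do not bring the cover down while the flap still stands, and leave the case where it stands, the tweezers and padlock inside it, and the things round it undisturbed.

Things in the scene. Friction and masses are not known exactly. Their poses are not given: they have to be found in the camera images.
- kit_case: Grey sheet-steel case, 170 (x) x 200 (y) x 50 mm, open at the top, about 3 kg, standing loose on rubber feet: a push of over 10 N may slide it. Origin: centre of its underside, z up; its y points to the cover's hinge side (robot's left at yaw 0). Walls 4 mm, rim at z 50. A carrying handle on the -y side sticks out to y -135, z 26. Pin tray in the -y half, bay with tweezers and padlock in the +y half.
- pin_flap (a joint): Angle of the aluminium flap, rad: 0 = flat over the tray (its stop), 1.57 = upright, 1.75 = most outward. It folds toward the case's +y. 3 mm plate, 156 mm along the hinge, 96 mm from hinge to free edge, plus a tab 44 mm wide in the middle that reaches 112 mm. Stiff hinge (0.11 N m): stays at any angle it is left; pushed by 1 to 2 N at the edge, all the way.
- flap_hinge (a point): Middle of the flap's hinge line, inside the case's -y wall: (0, -92, 36) mm in the case's frame. Axes are the flap's own: x along the hinge, y from hinge to free edge, z normal to the plate (up when flat; to the case's -y side when upright). Plate faces at z -1.5 and +1.5 mm.
- flap_edge (a point): Middle of the outer edge of the flap's finger tab, 112 mm from the hinge line; 148 mm above the worktop when upright, 36 mm when folded down. Axes as flap_hinge.
- case_cover (a joint): Angle of the cover, rad: 0 = fully shut on the rim (its stop), 1.57 = upright; starts open past upright, leaning away from the case. Grey steel pan, 174 mm along the hinge x 207 mm, 16 mm deep, 0.35 kg, hollow side toward the case. Hinge on top of the case's +y wall, stiff (0.50 N m): stays at any angle it is left; pushed by up to 5 N at the edge, all the way.
- cover_hinge (a point): Middle of the cover's hinge line: (0, 103.5, 50) mm in the case's frame. Axes are the cover's own: x along the hinge, -y from hinge to free edge, z normal, out of the outer face (up when shut; to the case's +y side, away from the case, when upright). Outer face at z +16 mm, lip of the hollow side at z +1 mm.
- cover_edge (a point): Middle of the cover's free edge on its outer face: (0, -209, +16) mm from cover_hinge in the cover's axes; about 66 mm above the worktop when shut. Axes as cover_hinge.
- kit_tweezers: Steel tweezers, 124 x 14 x 15 mm, lying loose in the case's bay; origin at the centre of the underside.
- kit_padlock: Small grey padlock, 58 x 38 x 16 mm, lying loose in the case's bay; origin at the centre of the underside.
- brass_cylinder: Brass lock cylinder, 35 mm across, 64 mm high, standing on the worktop about 50 mm outside the case's -y side; origin at the centre of the underside.
- bench_loupe: Black eye loupe, 35 mm across, 33 mm high, standing near the case's -y side; origin at the centre of the underside.
- key_bunch: Bunch of keys, 101 x 122 x 8 mm, lying on the worktop to the right; origin at the centre of the underside.
- bench_pliers: Red-handled pliers, 56 x 160 x 12 mm, lying to the left; origin at the centre of the underside.
- yellow_driver: Yellow-handled screwdriver, 180 x 25 x 24 mm, lying at the left rear; origin at the centre of the underside.
- pin_vial: Amber pin vial with a white cap, 40 mm across, 70 mm high, standing at the left rear; origin at the centre of the underside.

How it is judged:
By the outcome, as a careful person would: the job done as asked, in the order asked, and still so for the second after the job is handed in, with the robot touching nothing.
It also fails if it takes over 53 s, if anything falls off the work surface, if the arm or the gripper's body presses on something with over 40 N, if the wrist force passes 120 N, or if a joint passes its speed limit or range.

### The arm

A 6-joint arm with a two-finger parallel gripper is mounted at the origin on a cart in front of the work surface, level with it; the furniture and walls round the work are solid. World frame = base frame: x ahead of the robot, y to its left, z up, the work surface at z = 0. Lengths are in m, angles in rad, forces in N, time in s.
With the tool pointing down it reaches from about 0.35 to 0.975 m from the base axis. Payload 4.9 kg.
Tool frame: the origin (TCP) lies midway between the tips of the shut fingers; the grasp point (between the pads) lies 19 mm behind it (manip.tcp_to_grasp is the distance from the TCP to the grasp point, in m); x points along the fingers, y is the direction in which the jaws open and shut, and the axes are right-handed (so a half turn about x gives the same grasp; the last joint's range is limited). The gripper opens to 85 mm and grips with 20 to 120 N. Pads are 22 mm wide; open, the fingers measure 114 mm over their backs; the gripper's body (76 mm by 85 mm) begins 54 mm behind the grasp point. The pads swing forward as they close: fully open they stand 13 mm farther back than shut.
Start: joints at [1.079, 0.053, 1.613, -0, 1.476, -0.119], TCP at [0.228, 0.582, 0.231] pointing down, gripper open.
Joint ranges: [-3.01, 3.01], [-1.01, 2.22], [0.06, 2.58], [-1.02, 4.17], [0.09, 2.62], [-3.14, 3.14]. Speed limits (rad/s): [2.57, 2.57, 3.14, 3.14, 3.14, 3.14].

### API

Orientations are given as a unit quaternion [x, y, z, w].
In Python, from station import get_obs, viewer, order, manip gives the robot as it stands.
- The arm moves only by the tool play_rows, never from a script. Its argument "steps" is a list of rows, each a list of 4 numbers: the shift along the tool's x, y, z as a fraction of full scale, then the turn about the tool's x as a fraction of full scale. A call has 1 to 10 rows; each row is the pose to reach, as a shift and turn from the pose commanded when the call began, along the tool's axes at that moment; what a row does not reach only later rows make up. Full scale, the value 1, is 100 mm for a shift and 90 degrees for a turn. A row lasts 1/8 s, in which the tool goes at most 62.5 mm and 10.7 degrees, less where a joint would pass 70% of its speed; a pose out of reach is approached as far as the arm can. A call with a number of a shift or a turn outside -1 to 1 is refused whole. A call with a gripper value outside its range is refused whole. "fingers" is the closure, from -1 (fully open) to 1 (shut), so that 0 is half open, set as the call begins (left out, the last holds). The fingers move at their own pace and stop on an object; the grip force is fixed at half the most. Time passes only in rows, so rows that repeat a pose let the fingers close. It gives the time, the measured TCP pose, the force and the opening at its end, in the units of the state.
- get_obs(): the state, without advancing time (a new reading comes with each control period).
- viewer.get_image(name): name is "side" or "top" or "wrist"; returns the picture (384x512x3 uint8, red, green, blue); there is no depth.
- viewer.camera_info(name): a dict with "mtx" (3x3 intrinsics, pixels), "R" (3x3) and "t" (3): a world point X has camera coordinates R X + t. Camera axes: x right, y down, z forward; pixel columns grow to the right and rows downward; lengths in m; the calibration is good to about 2 mm. A picture is of the moment at which its call begins: read the wrist's pose just before it. camera_info takes no time and is no camera call; for the wrist camera it gives the pose at the moment of the call.
- order.sign_off(): hands the job in, once; it reports no verdict.
The state is a dict: "clock": time; "joint_pos": joint angles; "dq": joint speeds; "joint_efforts": joint torques, N m; "ee_pos": TCP position; "eef_rot": TCP orientation; "wrist_force": force on the tool from outside, world axes, zero at the start; "ft_torque": the same for the moment, N m; "finger_gap": opening from 0.0 (shut) to 1.0 (fully open).
Only numpy, scipy, OpenCV 4.12 (cv2) and the standard library are available. Lean on these libraries where they do the work, as an engineer would, in place of code of your own. Each camera call takes 0.05 s, during which the arm holds its last target.

## Working session

There is one attempt and no reset: what is moved stays moved. The work goes in short steps, Python scripts to look and compute and a tool call to move; the robot and the scene stay as the last step left them, time stands still between calls to the robot, and variables do not carry over. Pictures are saved under pics/ and viewed, and the job is handed in when it is done.

Besides the shell and the picture viewer there is one more tool, called by a JSON object that holds its "method" and its "body". play_rows: Moves the arm, as the interface text tells. Its arguments: {"type":"object","properties":{"steps":{"type":"array"},"fingers":{"type":"number"}},"required":["steps"]}

```bash
mkdir -p pics; python3 - <<'E'
from station import get_obs, viewer
import cv2
o=get_obs()
for k,v in o.items(): print(k,v)
for n in ["side","top","wrist"]:
    c=viewer.camera_info(n); print(n,c)
    cv2.imwrite(f"pics/{n}0.png",viewer.get_image(n)[:,:,::-1])
E
```

```text
clock 0.0
joint_pos [ 1.07903089e+00  5.33767730e-02  1.61430153e+00  2.94093665e-05
  1.47598811e+00 -1.18979345e-01]
dq [-0.00188732  0.00156135  0.00063467  0.00058876 -0.00016294  0.00058934]
joint_efforts [-7.13209429e-04 -3.93686378e+01 -3.70172954e+01 -1.87835817e-04
  7.12881127e-03 -3.56204896e-05]
ee_pos [0.22731628 0.58152815 0.23004617]
eef_rot [ 0.1303427   0.69508876 -0.131735    0.69462816]
wrist_force [-0.00922418  0.12715803  0.20666108]
ft_torque [-0.01744555  0.00979378 -0.01244977]
finger_gap 0.9992601656735208
side {'mtx': array([[392.49003948,   0.        , 260.48929069],
       [  0.        , 392.49003948, 176.1411414 ],
       [  0.        ,   0.        ,   1.        ]]), 'R': array([[ 0.94361169, -0.33091767, -0.00951147],
       [-0.22594657, -0.62275596, -0.74908155],
       [ 0.241961  ,  0.70899119, -0.66240951]]), 't': array([-0.49781632,  0.27896179,  0.85157693])}
top {'mtx': array([[373.61823474,   0.        , 254.20966264],
       [  0.        , 373.61823474, 187.57412375],
       [  0.        ,   0.        ,   1.        ]]), 'R': array([[-0.00954713, -0.99994095,  0.00519089],
       [-0.98948351,  0.00869776, -0.14438396],
       [ 0.14433029, -0.00651475, -0.98950812]]), 't': array([0.12965376, 0.58150806, 1.02484884])}
wrist {'mtx': array([[286.00436783,   0.        , 257.58003399],
       [  0.        , 286.00436783, 194.59552012],
       [  0.        ,   0.        ,   1.        ]]), 'R': array([[ 0.36441181,  0.93123639, -0.00167754],
       [ 0.8973987 , -0.35068809,  0.26775632],
       [ 0.24875613, -0.09907898, -0.96348521]]), 't': array([-0.62274867, -0.03560526,  0.37804582])}
```

View pics/side0.png

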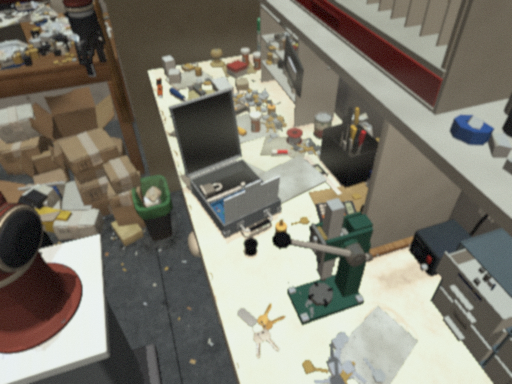

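View pics/top0.png

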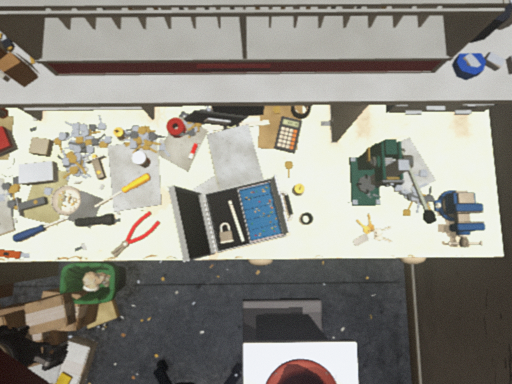

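View pics/wrist0.png

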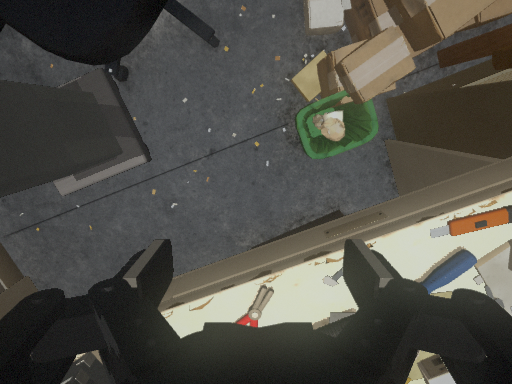

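```bash
python3 - <<'E'
import cv2
t=cv2.imread("pics/top0.png")[165:270,100:325]; cv2.imwrite("pics/topz.png",cv2.resize(t,None,fx=3.5,fy=3.5,interpolation=cv2.INTER_CUBIC))
t=cv2.imread("pics/side0.png")[80:265,160:340]; cv2.imwrite("pics/sidez.png",cv2.resize(t,None,fx=3.2,fy=3.2,interpolation=cv2.INTER_CUBIC))
E
```

```text
(no output)
```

View pics/topz.png

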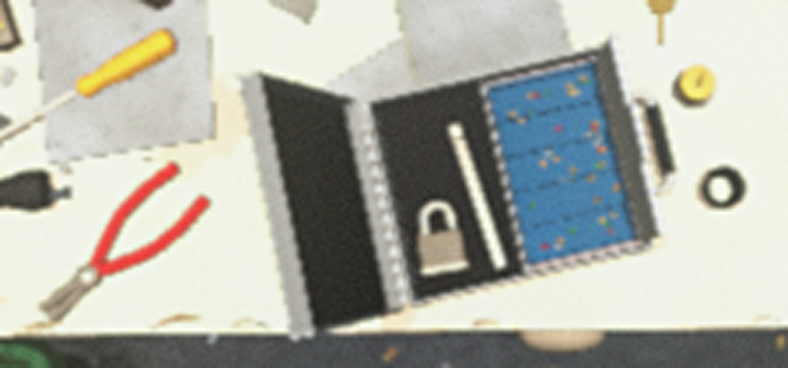

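View pics/sidez.png

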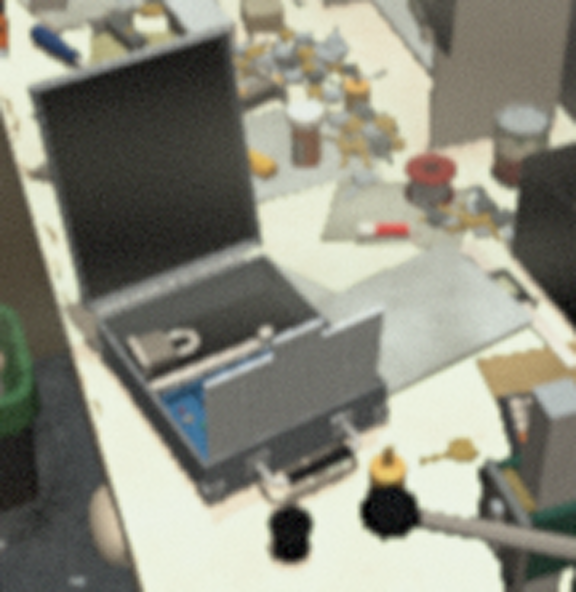

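```bash
cat > h.py <<'E'
import numpy as np
from station import viewer
from scipy.optimize import least_squares
CI={n:viewer.camera_info(n) for n in ["side","top"]}
def proj(n,X,ci=None):
    c=ci or CI[n]; p=c["R"]@np.asarray(X)+c["t"]; q=c["mtx"]@p; return q[:2]/q[2]
def case2w(p,P):
    c,s=np.cos(p[2]),np.sin(p[2]); return np.array([p[0]+c*P[0]-s*P[1],p[1]+s*P[0]+c*P[1],P[2]])
def flapP(a,x,v,z=0):
    return np.array([x,-.092+v*np.cos(a)-z*np.sin(a),.036+v*np.sin(a)+z*np.cos(a)])
def covP(a,x,y,z):  # y negative to free edge; angle a opens upward
    # direction hinge->free edge: (-cos a, sin a); normal: shut (0,1) ; upright (+1,0)
    u=-y; return np.array([x,.1035-u*np.cos(a)+z*np.sin(a),.05+u*np.sin(a)+z*np.cos(a)])
E
cat > fit.py <<'E'
from h import *
Z=lambda u,v:np.array([u/3.2+160,v/3.2+80]); T=lambda u,v:np.array([u/3.5+100,v/3.5+165])
obs=[("side",Z(207,383),lambda q:flapP(q[3],-.078,.096)),
("side",Z(383,310),lambda q:flapP(q[3],.078,.096)),
("side",Z(35,88),lambda q:covP(q[4],-.087,-.207,.008)),
("side",Z(228,33),lambda q:covP(q[4],.087,-.207,.008)),
("side",Z(209,500),lambda q:(-.085,-.1,.003)),
("side",Z(387,410),lambda q:(.085,-.1,.003)),
("side",Z(90,303),lambda q:(-.085,.1,.05)),
("side",Z(262,245),lambda q:(.085,.1,.05)),
("top",T(408,306),lambda q:(-.085,.1,.05)),
("top",T(658,238),lambda q:flapP(q[3],-.078,.096)),
("top",T(612,42),lambda q:flapP(q[3],.078,.096)),
("top",T(248,75),lambda q:covP(q[4],.087,-.207,.016)),
("top",T(298,337),lambda q:covP(q[4],-.087,-.207,.016)),
]
f=lambda q:np.concatenate([proj(n,case2w(q[:3],P(q)))-uv for n,uv,P in obs])
r=least_squares(f,[.55,.15,.2,1.57,1.8],loss="soft_l1")
print(r.x); print(np.round(r.fun.reshape(-1,2),1))
q=r.x
for n,uv,P in obs: print(n,np.round(case2w(q[:3],P(q)),3))
E
python3 fit.py
```

```text
[0.50546899 0.15585673 0.22535681 1.6944306  1.70236789]
[[-0.9  0.5]
 [ 0.3 -1.1]
 [-0.4  0.4]
 [ 0.8 -1.5]
 [-1.1  0.3]
 [-0.8  1.8]
 [ 0.5  3.3]
 [ 0.   0.5]
 [-1.6  0.4]
 [ 0.8 -0.7]
 [-0.7 -2.8]
 [-1.  -0.6]
 [ 0.5  0. ]]
side [0.453 0.037 0.131]
side [0.605 0.072 0.131]
side [0.39  0.271 0.254]
side [0.559 0.31  0.254]
side [0.445 0.039 0.003]
side [0.611 0.077 0.003]
side [0.4   0.234 0.05 ]
side [0.566 0.272 0.05 ]
top [0.4   0.234 0.05 ]
top [0.453 0.037 0.131]
top [0.605 0.072 0.131]
top [0.558 0.318 0.253]
top [0.388 0.279 0.253]
```

```bash
cat >> h.py <<'E'
from scipy.spatial.transform import Rotation as Rn
Q=np.array([0.50546899,0.15585673,0.22535681,1.6944306,1.70236789])
def toolR(o): return Rn.from_quat(o["eef_rot"]).as_matrix()
E
python3 - <<'E'
from h import *
from station import get_obs
import cv2
o=get_obs(); R=toolR(o); print(np.round(R,3))
c=viewer.camera_info("wrist"); C=-c["R"].T@c["t"]; print("cam in tool",R.T@(C-o["ee_pos"]), "axis",R.T@c["R"][2])
cy=np.array([-np.sin(Q[2]),np.cos(Q[2]),0]); cx=np.array([np.cos(Q[2]),np.sin(Q[2]),0])
print("case y in tool",R.T@cy,"case x",R.T@cx)
print("start in case", [cx@(o["ee_pos"]-[Q[0],Q[1],0]),cy@(o["ee_pos"]-[Q[0],Q[1],0])])
import itertools
q=Q
for n,s,crop,nm in [("top",3.5,(100,165,225,105),"ot"),("side",3.2,(160,80,180,185),"os")]:
    im=cv2.imread(f"pics/{n}0.png"); x,y,w,h=crop; im=cv2.resize(im[y:y+h,x:x+w],None,fx=s,fy=s,interpolation=cv2.INTER_CUBIC)
    def L(A,B,col):
        a=(proj(n,case2w(q,A))-[x,y])*s;b=(proj(n,case2w(q,B))-[x,y])*s
        cv2.line(im,tuple(int(v) for v in a),tuple(int(v) for v in b),col,1)
    def poly(P,col):
        for i in range(len(P)): L(P[i],P[(i+1)%len(P)],col)
    for z in (0,.05): poly([(-.085,-.1,z),(.085,-.1,z),(.085,.1,z),(-.085,.1,z)],(0,0,255))
    poly([flapP(q[3],a,b) for a,b in [(-.078,0),(.078,0),(.078,.096),(.022,.096),(.022,.112),(-.022,.112),(-.022,.096),(-.078,.096)]],(0,255,0))
    for zz in (.001,.016): poly([covP(q[4],a,-b,zz) for a,b in [(-.087,.002),(.087,.002),(.087,.209),(-.087,.209)]],(255,0,255))
    cv2.imwrite(f"pics/{nm}.png",im)
E
```

```text
[[-0.001  0.364  0.931]
 [-0.001  0.931 -0.364]
 [-1.    -0.002 -0.   ]]
cam in tool [-0.14252909 -0.00131598 -0.06675422] axis [9.63430790e-01 1.27920721e-04 2.67957268e-01]
case y in tool [-0.00122912  0.82637266 -0.56312229] case x [-0.00105242  0.56312134  0.82637356]
start in case [np.float64(-0.17588571332506567), np.float64(0.4771518260239337)]
```

View pics/ot.png

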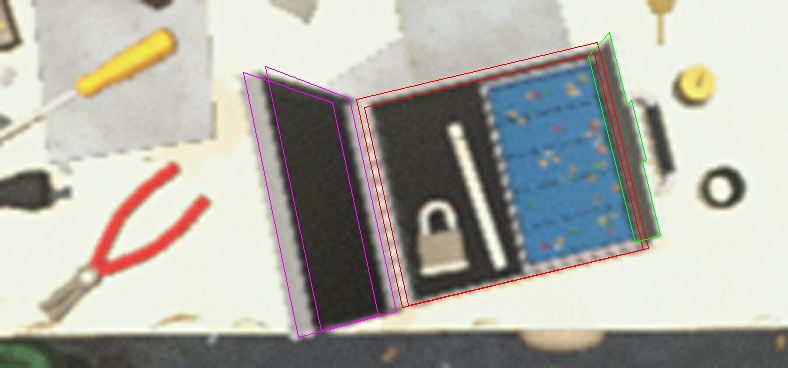

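View pics/os.png

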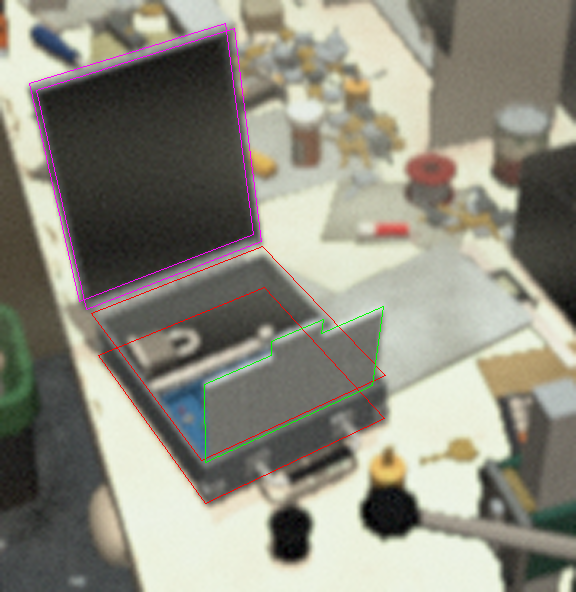

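```bash
python3 - <<'E'
from h import *
def tri(a,b):
    A=[];bb=[]
    for n,uv in(("side",a),("top",b)):
        c=CI[n];P=c["mtx"]@np.c_[c["R"],c["t"]]
        for i in(0,1): r=uv[i]*P[2]-P[i];A.append(r[:3]);bb.append(-r[3])
    s=np.linalg.lstsq(np.array(A),np.array(bb),rcond=None); return s[0],s[1]
print(tri((281,240),(429,215)))
for P in [(0,-.16,.1),(0,.2,.22)]: print(case2w(Q,P))
E
```

```text
(array([ 0.47981765, -0.24509937,  0.30327425]), array([1.6116105]))
[ 5.41221656e-01 -9.75801500e-05  1.00000000e-01]
[0.46077816 0.35079962 0.22      ]
```

{"method": "play_rows", "body": {"fingers": 1, "steps": [[-0.3,-0.1,0,-0.11],[-0.6,-0.2,0,-0.22],[-0.8,-0.3,0,-0.33],[-1,-0.5,0,-0.44],[-1,-0.7,0,-0.55],[-1,-0.8,0,-0.66],[-1,-0.9,0,-0.77],[-1,-1,0,-0.88],[-1,-1,0,-1],[-1,-1,0,-1]]}}

```text
clock: 1.4
ee_pos: [0.1911, 0.4887, 0.331]
eef_rot: [-0.398, 0.585, 0.398, 0.584]
wrist_force: [-0.3, -0.1, 0.4]
finger_gap: 0.003
```

```bash
cat > rel.py <<'E'
from h import *
from station import get_obs
import sys
o=get_obs(); R=toolR(o); p=np.array(o["ee_pos"])
cy=np.array([-np.sin(Q[2]),np.cos(Q[2]),0]); cx=np.array([np.cos(Q[2]),np.sin(Q[2]),0])
d=p-[Q[0],Q[1],0]
print("t",round(o["clock"],2),"case xyz mm",np.round(1e3*np.array([cx@d,cy@d,p[2]]),1),"F case",np.round([cx@o["wrist_force"],cy@o["wrist_force"],o["wrist_force"][2]],2))
zy=R.T@cy; print("case y in tool",np.round(zy,3),"case x",np.round(R.T@cx,3),"turn needed",np.degrees(np.arctan2(-zy[1],zy[2]))/90, "j6",o["joint_pos"][5])
if len(sys.argv)>3:
    t=case2w(Q,np.array([float(v) for v in sys.argv[1:4]])/1e3); print("shift",np.round(R.T@(t-p)*10,2))
E
python3 rel.py 0 -160 330
```

```text
t 1.4 case xyz mm [-232.   394.7  331. ] F case [-0.33 -0.05  0.42]
case y in tool [-0.     0.565  0.825] case x [-0.    -0.825  0.565] turn needed -0.3821626828794494 j6 -1.7104632846629773
shift [ 0.01 -5.05 -3.27]
```

{"method": "play_rows", "body": {"steps": [[0,-0.2,-0.1,0.11],[0,-0.4,-0.25,0.22],[0,-0.6,-0.4,0.33],[0,-0.8,-0.5,0.44],[0,-1,-0.6,0.55],[0,-1,-0.65,0.66],[0,-1,-0.65,0.77],[0,-1,-0.65,0.88],[0,-1,-0.65,1]]}}

```text
clock: 2.52
ee_pos: [0.2607, 0.3919, 0.3311]
eef_rot: [0.134, 0.694, -0.134, 0.694]
wrist_force: [0.2, 0.1, 0.9]
finger_gap: 0.002
```

```bash
python3 rel.py 0 -160 330
```

```text
t 2.52 case xyz mm [-185.9  284.8  331.1] F case [0.18 0.04 0.94]
case y in tool [-0.     0.821 -0.57 ] case x [-0.     0.57   0.821] turn needed -1.3863773826312604 j6 -0.36368874140460267
shift [ 0.01 -2.59  4.06]
```

{"method": "play_rows", "body": {"steps": [[0,-0.1,0.2,0.11],[0,-0.2,0.4,0.22],[0,-0.35,0.6,0.33],[0,-0.5,0.8,0.44],[0,-0.65,1,0.55],[0,-0.65,1,0.615],[0,-0.65,1,0.615]]}}

```text
clock: 3.4
ee_pos: [0.3304, 0.2949, 0.3311]
eef_rot: [0.439, 0.554, -0.439, 0.554]
wrist_force: [0.6, -0.4, 0.0]
finger_gap: -0.004
```

```bash
python3 rel.py 0 -160 330
```

```text
t 3.4 case xyz mm [-139.6  174.6  331.1] F case [ 0.5  -0.54  0.03]
case y in tool [-0.     0.006 -1.   ] case x [-0.     1.     0.006] turn needed -1.9963393709058594 j6 0.32921266967611806
shift [0.01 1.38 3.35]
```

{"method": "play_rows", "body": {"steps": [[0,0.3,0.4],[0,0.6,0.8],[0,0.8,1],[0,0.8,1]]}}

```text
schema error: expected 4 numbers
```

{"method": "play_rows", "body": {"steps": [[0,0.3,0.5,0],[0,0.55,1,0],[0,0.55,1,0]]}}

```text
clock: 3.78
ee_pos: [0.4082, 0.2085, 0.3309]
eef_rot: [0.439, 0.554, -0.44, 0.554]
wrist_force: [0.5, 0.3, 0.6]
finger_gap: -0.0
```

{"method": "play_rows", "body": {"steps": [[0,0,0.5,0],[0,0,1,0],[0,0,1,0]]}}

```text
clock: 4.15
ee_pos: [0.43, 0.112, 0.3312]
eef_rot: [0.439, 0.554, -0.439, 0.554]
wrist_force: [0.3, 1.1, 0.6]
finger_gap: -0.002
```

```bash
python3 rel.py 0 -160 120
```

```text
t 4.15 case xyz mm [-83.4 -25.8 331.2] F case [0.56 0.99 0.62]
case y in tool [ 0.     0.004 -1.   ] case x [-0.     1.     0.004] turn needed -1.997310799094243 j6 -0.142477826431458
shift [2.11 0.83 1.35]
```

{"method": "play_rows", "body": {"steps": [[0,0.4,0.5,0],[0,0.83,1,0],[0,0.83,1,0]]}}

```text
clock: 4.53
ee_pos: [0.5352, 0.0351, 0.3296]
eef_rot: [0.438, 0.556, -0.439, 0.554]
wrist_force: [-0.2, 0.4, -0.2]
finger_gap: -0.002
```

```bash
python3 rel.py 0 -150 120; python3 - <<'E'
from station import viewer
import cv2
for n in ["wrist","side","top"]: cv2.imwrite(f"pics/{n}1.png",viewer.get_image(n)[:,:,::-1])
E
```

```text
t 4.53 case xyz mm [   2.  -124.4  329.6] F case [-0.11  0.44 -0.22]
case y in tool [ 0.001  0.007 -1.   ] case x [-0.003  1.     0.007] turn needed -1.995703401023854 j6 -0.30565153057396677
shift [ 2.1  -0.02  0.26]
```

View pics/wrist1.png

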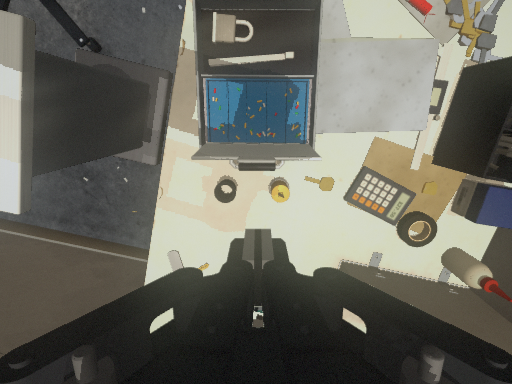

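View pics/side1.png

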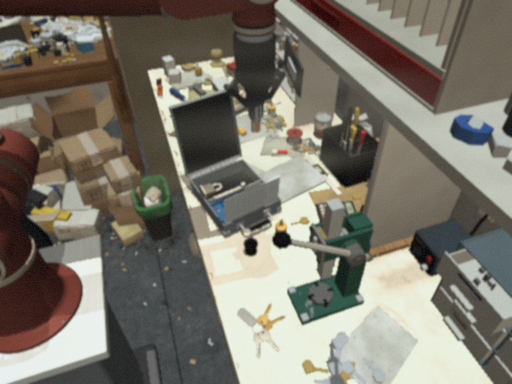

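```bash
python3 - <<'E'
from h import *
import cv2
ci=viewer.camera_info("wrist")
im=cv2.imread("pics/wrist1.png"); s=4; x0,y0=180,0
im=cv2.resize(im[0:205,180:330],None,fx=s,fy=s,interpolation=cv2.INTER_CUBIC)[:600*2]
def poly(P,col):
    pts=np.array([(proj("w",case2w(Q,p),ci)-[x0,y0])*s for p in P]).astype(int); cv2.polylines(im,[pts],True,col,1)
poly([flapP(Q[3],a,b) for a,b in [(-.078,0),(.078,0),(.078,.096),(.022,.096),(.022,.112),(-.022,.112),(-.022,.096),(-.078,.096)]],(0,255,0))
poly([(-.085,-.1,.05),(.085,-.1,.05),(.085,.1,.05),(-.085,.1,.05)],(0,0,255))
cv2.imwrite("pics/ow.png",im[220:])
E
```

```text
(no output)
```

View pics/ow.png

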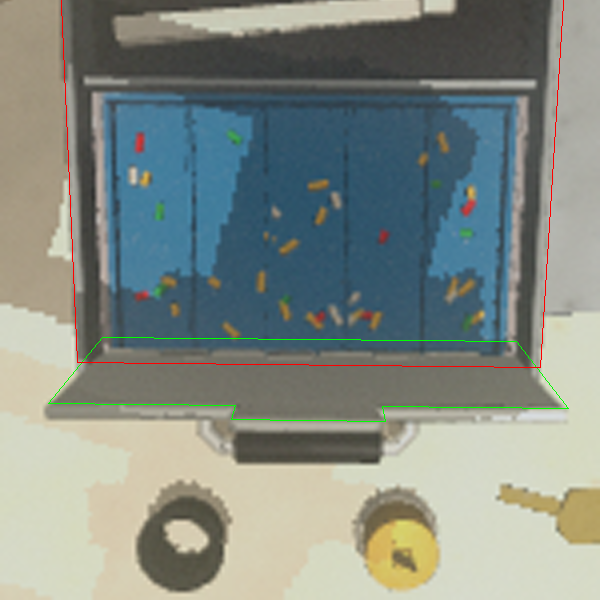

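```bash
python3 - <<'E'
import re
s=open('h.py').read()
s=s.replace("Q=np.array([0.50546899,0.15585673","Q=np.array([0.50613,0.15293")
open('h.py','w').write(s)
E
python3 rel.py 0 -150 115
```

```text
t 4.67 case xyz mm [   0.6 -119.4  331.2] F case [1.14 0.14 0.45]
case y in tool [ 0.001  0.009 -1.   ] case x [-0.001  1.     0.009] turn needed -1.994001615056674 j6 -0.3056606728141297
shift [ 2.16 -0.01  0.31]
```

{"method": "play_rows", "body": {"steps": [[0,0,0.3,0],[0.4,0,0.35,0],[0.8,0,0.35,0],[1,0,0.35,0],[1,0,0.35,0]]}}

```text
clock: 5.3
ee_pos: [0.5407, 0.0022, 0.2303]
eef_rot: [0.438, 0.556, -0.438, 0.554]
wrist_force: [0.4, 0.5, 0.0]
finger_gap: -0.005
```

{"method": "play_rows", "body": {"steps": [[0.4,0,0,0],[0.8,0,0,0],[1,0,0,0],[1,0,0,0],[1,0,0,0]]}}

```text
clock: 5.92
ee_pos: [0.5434, 0.0009, 0.1337]
eef_rot: [0.439, 0.554, -0.438, 0.556]
wrist_force: [1.1, 0.7, 0.1]
finger_gap: 0.001
```

```bash
python3 rel.py 0 -105 122; python3 - <<'E'
from station import viewer
import cv2
for n in ["wrist","side","top"]: cv2.imwrite(f"pics/{n}2.png",viewer.get_image(n)[:,:,::-1])
E
```

```text
t 5.92 case xyz mm [   2.3 -156.5  133.7] F case [1.19 0.44 0.11]
case y in tool [-0.001  0.008 -1.   ] case x [0.004 1.    0.008] turn needed -1.9950449701571131 j6 -0.36846847111610653
shift [ 0.12 -0.02 -0.52]
```

View pics/wrist2.png

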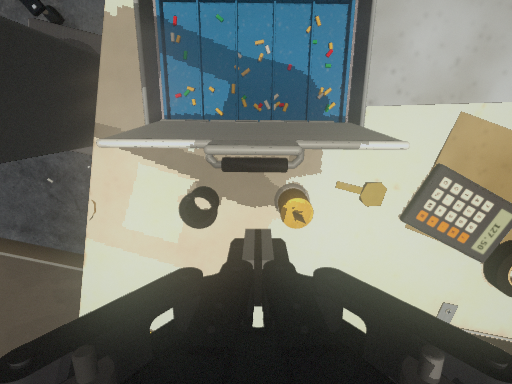

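{"method": "play_rows", "body": {"steps": [[0.1,0,-0.1,0],[0.12,0,-0.25,0],[0.12,0,-0.35,0],[0.12,0,-0.42,0],[0.12,0,-0.48,0],[0.12,0,-0.54,0],[0.12,0,-0.6,0],[0.13,0,-0.66,0],[0.14,0,-0.72,0],[0.15,0,-0.76,0]]}}

```text
clock: 7.32
ee_pos: [0.5243, 0.0753, 0.1163]
eef_rot: [0.439, 0.555, -0.438, 0.555]
wrist_force: [1.0, -1.6, -0.4]
finger_gap: -0.003
```

```bash
python3 rel.py 0 -62 110; python3 - <<'E'
from station import viewer
import cv2
for n in ["wrist"]: cv2.imwrite(f"pics/{n}3.png",viewer.get_image(n)[:,:,::-1])
E
```

```text
t 7.33 case xyz mm [  0.4 -79.7 116.3] F case [ 0.65 -1.82 -0.37]
case y in tool [-0.     0.008 -1.   ] case x [0.    1.    0.008] turn needed -1.9950995796869575 j6 -0.23099301292831387
shift [ 0.06 -0.   -0.18]
```

View pics/wrist3.png

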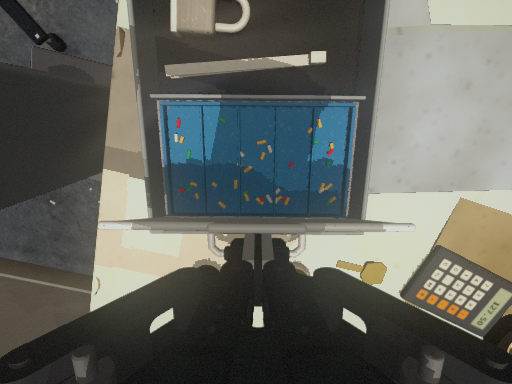

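{"method": "play_rows", "body": {"steps": [[0.03,0,-0.1,0],[0.06,0,-0.19,0],[0.12,0,-0.28,0],[0.19,0,-0.37,0],[0.27,0,-0.44,0],[0.36,0,-0.51,0],[0.43,0,-0.54,0],[0.5,0,-0.57,0],[0.57,0,-0.59,0]]}}

```text
clock: 8.5
ee_pos: [0.5106, 0.1325, 0.0588]
eef_rot: [0.439, 0.555, -0.439, 0.555]
wrist_force: [0.1, 0.8, 1.0]
finger_gap: 0.002
```

```bash
python3 rel.py 0 -18 37; python3 - <<'E'
from station import viewer
import cv2
for n in ["wrist"]: cv2.imwrite(f"pics/{n}4.png",viewer.get_image(n)[:,:,::-1])
E
```

```text
t 8.5 case xyz mm [ -0.2 -20.9  58.8] F case [0.23 0.76 1.  ]
case y in tool [ 0.     0.008 -1.   ] case x [-0.     1.     0.008] turn needed -1.9952163420749518 j6 -0.12024579448036149
shift [ 0.22  0.   -0.03]
```

View pics/wrist4.png

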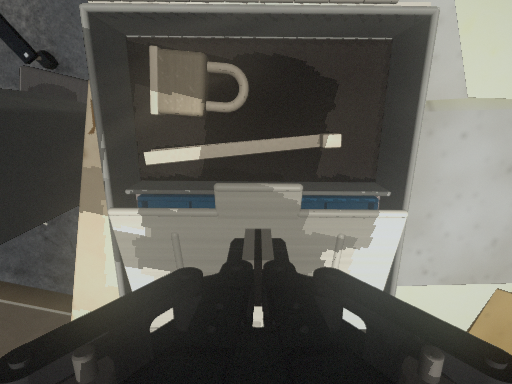

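{"method": "play_rows", "body": {"steps": [[0.05,0,-0.01,0],[0.1,0,-0.02,0],[0.14,0,-0.03,0],[0.18,0,-0.03,0],[0.2,0,-0.03,0],[0.22,0,-0.03,0],[0.23,0,-0.03,0],[0.24,0,-0.03,0],[0.24,0,-0.03,0]]}}

```text
clock: 9.68
ee_pos: [0.5101, 0.1353, 0.0373]
eef_rot: [0.438, 0.555, -0.439, 0.554]
wrist_force: [-7.3, -0.1, 12.9]
finger_gap: -0.002
```

```bash
python3 rel.py 0 -18 37
```

```text
t 9.68 case xyz mm [ -0.  -18.   37.3] F case [-7.12  1.57 12.9 ]
case y in tool [ 0.     0.008 -1.   ] case x [-0.001  1.     0.008] turn needed -1.9950447532473918 j6 -0.11478232915852773
shift [ 0.  0. -0.]
```

{"method": "play_rows", "body": {"steps": [[-0.1,0,0,0],[-0.4,0,0,0],[-0.8,0,0,0],[-1,0,0,0],[-1,0,0,0]]}}

```text
clock: 10.3
ee_pos: [0.5112, 0.1354, 0.137]
eef_rot: [0.439, 0.554, -0.438, 0.556]
wrist_force: [0.2, -0.2, -0.2]
finger_gap: -0.0
```

{"method": "play_rows", "body": {"steps": [[-0.4,0,0,0],[-0.8,0,0,0],[-1,0,0,0],[-1,0,0,0]]}}

```text
clock: 10.8
ee_pos: [0.5104, 0.1353, 0.2355]
eef_rot: [0.439, 0.554, -0.438, 0.555]
wrist_force: [-0.8, -0.7, -1.0]
finger_gap: -0.001
```

```bash
python3 rel.py 0 -18 330; python3 - <<'E'
from station import viewer
import cv2
for n in ["wrist","side","top"]: cv2.imwrite(f"pics/{n}5.png",viewer.get_image(n)[:,:,::-1])
t=cv2.imread("pics/side5.png")[80:265,160:340]; cv2.imwrite("pics/sidez5.png",cv2.resize(t,None,fx=3.2,fy=3.2,interpolation=cv2.INTER_CUBIC))
E
```

```text
t 10.8 case xyz mm [ 2.000e-01 -1.810e+01  2.355e+02] F case [-0.95 -0.49 -1.02]
case y in tool [-0.     0.008 -1.   ] case x [0.001 1.    0.008] turn needed -1.9951732879089277 j6 -0.11479402533410525
shift [-0.95 -0.   -0.  ]
```

View pics/wrist5.png

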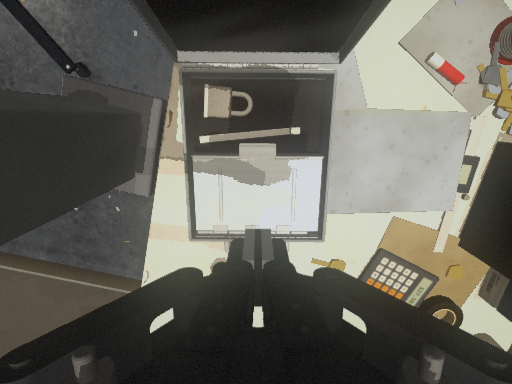

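View pics/sidez5.png

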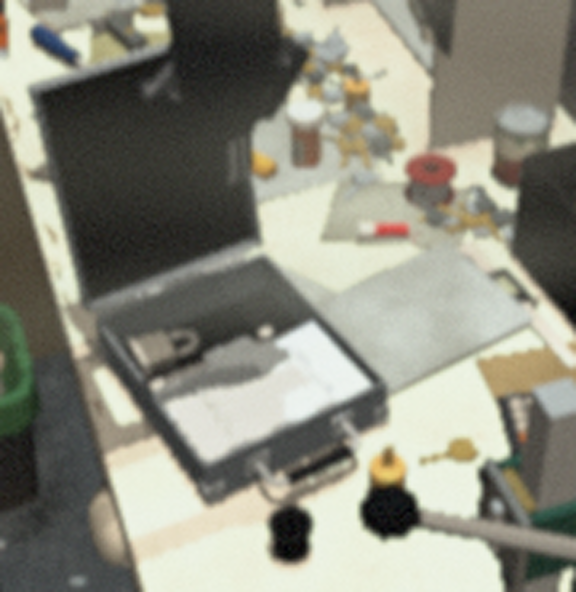

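{"method": "play_rows", "body": {"steps": [[-0.4,0,0,0],[-0.8,0,0,0],[-1,0,-0.3,0],[-1,0,-0.7,0],[-1,0,-1,0],[-1,0,-1,0]]}}

```text
clock: 11.7
ee_pos: [0.4859, 0.2338, 0.333]
eef_rot: [0.437, 0.556, -0.439, 0.555]
wrist_force: [-0.1, 0.4, 0.3]
finger_gap: 0.001
```

{"method": "play_rows", "body": {"steps": [[-0.1,0,-0.4,0],[-0.1,0,-0.8,0],[-0.1,0,-1,0],[-0.1,0,-1,0]]}}

```text
clock: 12.2
ee_pos: [0.4636, 0.3298, 0.3441]
eef_rot: [0.437, 0.555, -0.439, 0.555]
wrist_force: [0.8, 0.4, 1.0]
finger_gap: -0.003
```

```bash
python3 rel.py 0 195 220; python3 - <<'E'
from station import viewer
import cv2
for n in ["wrist","side","top"]: cv2.imwrite(f"pics/{n}6.png",viewer.get_image(n)[:,:,::-1])
E
```

```text
t 12.2 case xyz mm [ -1.9 181.9 344.1] F case [0.83 0.22 1.  ]
case y in tool [-0.001  0.009 -1.   ] case x [-0.002  1.     0.009] turn needed -1.9944623134841042 j6 0.2537202766195587
shift [ 1.24  0.02 -0.13]
```

View pics/wrist6.png

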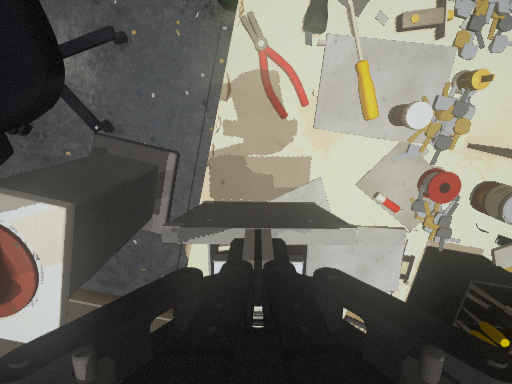

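View pics/side6.png

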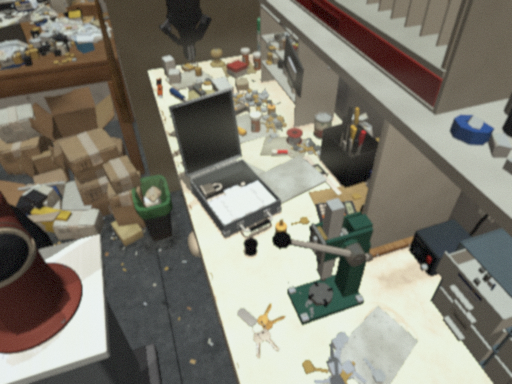

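```bash
python3 - <<'E'
from h import *
ci=viewer.camera_info("wrist"); C=-ci["R"].T@ci["t"]
cy=np.array([-np.sin(Q[2]),np.cos(Q[2]),0]); cx=np.array([np.cos(Q[2]),np.sin(Q[2]),0])
for (u,v,z) in [(258,226,.253),(258,243,.255),(258,203,.06),(163,228,.255),(357,228,.255)]:
    d=ci["R"].T@np.linalg.inv(ci["mtx"])@[u,v,1]; P=C+d*(z-C[2])/d[2]; e=P-[Q[0],Q[1],0]; print(u,v,np.round(1e3*np.array([cx@e,cy@e,z]),1))
for a in (1.6,1.65,1.7,1.75,1.8): print(a,covP(a,0,-.209,.016)*1e3,covP(a,0,-.209,.001)*1e3)
E
```

```text
258 226 [ -1. 153. 253.]
258 243 [ -0.9 137.7 255. ]
258 203 [ -0.5 114.2  60. ]
163 228 [-83.8 151.4 255. ]
357 228 [ 85.3 152.5 255. ]
1.6 [  0.         125.59587781 258.44369068] [  0.         110.60227376 258.88168351]
1.65 [  0.         135.98610622 257.07885673] [  0.         121.03313079 258.26567006]
1.7 [  0.         146.29513628 255.19643348] [  0.         131.42016412 257.12910089]
1.75 [  0.         156.49720078 252.80112601] [  0.         141.73741158 255.47481684]
1.8 [  0.         166.56679988 249.89892134] [  0.         151.95908542 253.30695276]
```

{"method": "play_rows", "body": {"steps": [[0,0,-0.15,0],[0.2,0,-0.15,0],[0.5,0,-0.15,0],[0.8,0,-0.15,0],[1,0,-0.15,0],[1,0,-0.15,0],[1,0,-0.15,0]]}}

```text
clock: 13.22
ee_pos: [0.4608, 0.3447, 0.2464]
eef_rot: [0.439, 0.554, -0.438, 0.555]
wrist_force: [-0.1, 0.3, 0.3]
finger_gap: 0.004
```

{"method": "play_rows", "body": {"steps": [[0.15,0,0,0],[0.25,0,0,0],[0.25,0,0,0]]}}

```text
clock: 13.6
ee_pos: [0.4596, 0.344, 0.2186]
eef_rot: [0.438, 0.555, -0.439, 0.554]
wrist_force: [0.9, 0.1, 1.5]
finger_gap: 0.0
```

```bash
python3 rel.py 0 195 220; python3 - <<'E'
from station import viewer
import cv2
for n in ["wrist"]: cv2.imwrite(f"pics/{n}7.png",viewer.get_image(n)[:,:,::-1])
E
```

```text
t 13.6 case xyz mm [ -2.6 196.7 218.6] F case [ 0.9  -0.05  1.5 ]
case y in tool [-0.001  0.008 -1.   ] case x [-0.003  1.     0.008] turn needed -1.9951580527737292 j6 0.2799812611445587
shift [-0.01  0.03  0.02]
```

View pics/wrist7.png

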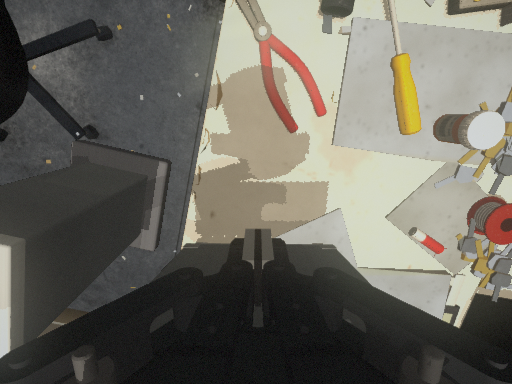

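{"method": "play_rows", "body": {"steps": [[-0.01,0,-0.1,0],[-0.02,0,-0.2,0],[-0.03,0,-0.27,0],[-0.04,0,-0.34,0],[-0.05,0,-0.41,0],[-0.06,0,-0.48,0],[-0.06,0,-0.55,0],[-0.06,0,-0.62,0],[-0.06,0,-0.69,0],[-0.06,0,-0.76,0]]}}

```text
clock: 14.9
ee_pos: [0.4427, 0.4188, 0.2263]
eef_rot: [0.438, 0.555, -0.439, 0.555]
wrist_force: [0.2, -0.1, 0.3]
finger_gap: 0.003
```

```bash
python3 rel.py 0 85 223; python3 - <<'E'
from station import viewer
import cv2
for n in ["wrist","side"]: cv2.imwrite(f"pics/{n}8.png",viewer.get_image(n)[:,:,::-1])
E
```

```text
t 14.9 case xyz mm [ -2.4 273.3 226.3] F case [ 0.14 -0.18  0.28]
case y in tool [-0.     0.008 -1.   ] case x [-0.     1.     0.008] turn needed -1.9951983440074221 j6 0.40275444170486885
shift [0.03 0.01 1.88]
```

View pics/side8.png

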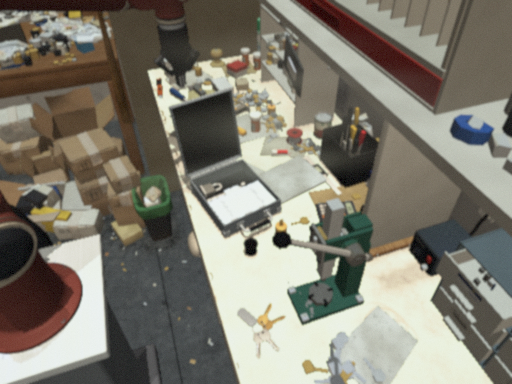

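{"method": "play_rows", "body": {"steps": [[0,0,0.2,0],[0,0,0.45,0],[0,0,0.65,0],[0,0,0.8,0],[0,0,0.88,0],[0,0,0.93,0],[0,0,0.96,0]]}}

```text
clock: 15.88
ee_pos: [0.465, 0.325, 0.2263]
eef_rot: [0.438, 0.555, -0.438, 0.555]
wrist_force: [0.4, -1.0, -0.1]
finger_gap: -0.0
```

{"method": "play_rows", "body": {"steps": [[0,0,0.05,0],[0,0,0.1,0],[0,0,0.15,0],[0,0,0.2,0],[0,0,0.26,0],[0,0,0.32,0],[0,0,0.38,0],[0,0,0.44,0],[0,0,0.5,0],[0,0,0.56,0]]}}

```text
clock: 17.12
ee_pos: [0.4779, 0.2701, 0.2262]
eef_rot: [0.438, 0.555, -0.439, 0.555]
wrist_force: [-1.5, 2.9, 2.7]
finger_gap: -0.001
```

```bash
python3 rel.py 0 85 223; python3 - <<'E'
from station import viewer
import cv2
for n in ["wrist","side"]: cv2.imwrite(f"pics/{n}9.png",viewer.get_image(n)[:,:,::-1])
E
```

```text
t 17.12 case xyz mm [ -1.4 120.5 226.2] F case [-0.79  3.14  2.73]
case y in tool [ 0.     0.007 -1.   ] case x [-0.     1.     0.007] turn needed -1.9952264623468576 j6 0.14589696801850427
shift [0.03 0.01 0.36]
```

View pics/side9.png

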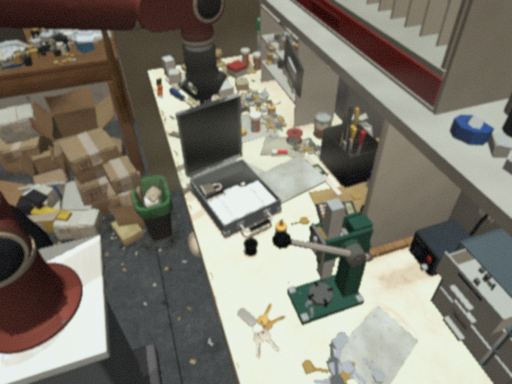

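View pics/wrist9.png

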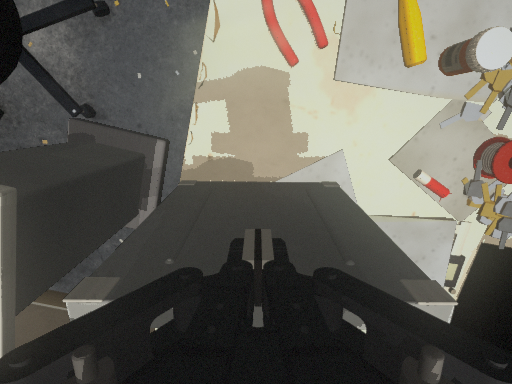

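{"method": "play_rows", "body": {"steps": [[0,0,0.09,0],[0.01,0,0.18,0],[0.02,0,0.27,0],[0.03,0,0.36,0],[0.06,0,0.47,0],[0.09,0,0.58,0],[0.12,0,0.69,0],[0.16,0,0.8,0],[0.2,0,0.87,0],[0.23,0,0.935,0]]}}

```text
clock: 18.48
ee_pos: [0.4994, 0.179, 0.2029]
eef_rot: [0.438, 0.555, -0.439, 0.555]
wrist_force: [-0.7, 1.4, 1.9]
finger_gap: -0.001
```

```bash
python3 rel.py 0 2 185;python3 - <<'E'
from station import viewer
import cv2
for n in ["wrist","side"]: cv2.imwrite(f"pics/{n}10.png",viewer.get_image(n)[:,:,::-1])
E
```

```text
t 18.48 case xyz mm [ -0.8  26.9 202.9] F case [-0.36  1.55  1.91]
case y in tool [-0.     0.007 -1.   ] case x [-0.001  1.     0.007] turn needed -1.995313272283347 j6 -0.0289471654563278
shift [0.18 0.01 0.25]
```

View pics/side10.png

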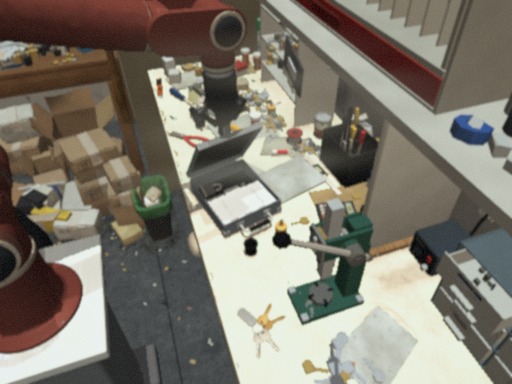

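{"method": "play_rows", "body": {"steps": [[0.08,0,0.12,0],[0.18,0,0.25,0],[0.26,0,0.34,0],[0.35,0,0.42,0],[0.43,0,0.49,0],[0.52,0,0.56,0],[0.6,0,0.61,0],[0.68,0,0.66,0],[0.76,0,0.7,0],[0.84,0,0.74,0]]}}

```text
clock: 19.82
ee_pos: [0.5165, 0.1074, 0.1187]
eef_rot: [0.438, 0.555, -0.439, 0.555]
wrist_force: [-1.0, 1.1, 1.3]
finger_gap: 0.004
```

```bash
python3 rel.py 0 -60 66
```

```text
t 19.82 case xyz mm [-1.000e-01 -4.670e+01  1.187e+02] F case [-0.69  1.29  1.35]
case y in tool [ 0.     0.008 -1.   ] case x [-0.     1.     0.008] turn needed -1.9951011077678737 j6 -0.16932092684229522
shift [0.53 0.   0.13]
```

{"method": "play_rows", "body": {"steps": [[0.06,0,0.03,0],[0.12,0,0.05,0],[0.18,0,0.07,0],[0.24,0,0.09,0],[0.3,0,0.1,0],[0.35,0,0.11,0],[0.39,0,0.12,0],[0.43,0,0.13,0],[0.46,0,0.13,0],[0.48,0,0.13,0]]}}

```text
clock: 21.08
ee_pos: [0.5196, 0.0948, 0.0712]
eef_rot: [0.438, 0.555, -0.439, 0.555]
wrist_force: [0.2, -0.4, 0.3]
finger_gap: -0.002
```

```bash
python3 rel.py 0 -60 66;python3 - <<'E'
from station import viewer
import cv2
for n in ["wrist","side"]: cv2.imwrite(f"pics/{n}11.png",viewer.get_image(n)[:,:,::-1])
t=cv2.imread("pics/side11.png")[80:265,160:340]; cv2.imwrite("pics/sidez11.png",cv2.resize(t,None,fx=3.2,fy=3.2,interpolation=cv2.INTER_CUBIC))
E
```

```text
t 21.07 case xyz mm [  0.2 -59.7  71.2] F case [ 0.09 -0.43  0.34]
case y in tool [-0.     0.008 -1.   ] case x [0.    1.    0.008] turn needed -1.9951362182034729 j6 -0.1932525804135931
shift [ 0.05 -0.    0.  ]
```

View pics/sidez11.png

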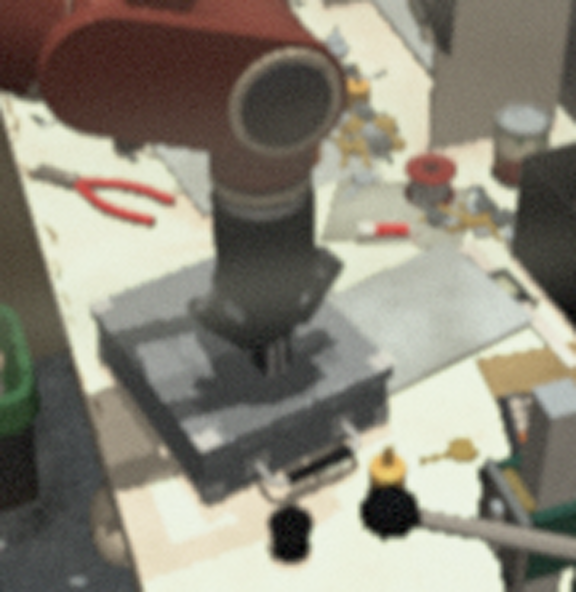

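{"method": "play_rows", "body": {"steps": [[0.01,0,0,0],[0.02,0,0,0],[0.03,0,0,0],[0.04,0,0,0],[0.04,0,0,0]]}}

```text
clock: 21.8
ee_pos: [0.5195, 0.0949, 0.0672]
eef_rot: [0.439, 0.555, -0.438, 0.555]
wrist_force: [-0.2, -0.2, 0.4]
finger_gap: -0.001
```

{"method": "play_rows", "body": {"steps": [[0.01,0,0,0],[0.015,0,0,0],[0.015,0,0,0]]}}

```text
clock: 22.18
ee_pos: [0.5196, 0.0948, 0.066]
eef_rot: [0.438, 0.555, -0.439, 0.555]
wrist_force: [-0.8, -1.1, 3.1]
finger_gap: -0.003
```

```bash
python3 rel.py 0 -60 66
```

```text
t 22.18 case xyz mm [  0.2 -59.6  66. ] F case [-0.99 -0.86  3.15]
case y in tool [-0.     0.008 -1.   ] case x [-0.     1.     0.008] turn needed -1.9951720211753259 j6 -0.19328570906177187
shift [ 0. -0.  0.]
```

{"method": "play_rows", "body": {"steps": [[0.007,0,0,0],[0.012,0,0,0],[0.012,0,0,0],[0.012,0,0,0]]}}

```text
clock: 22.68
ee_pos: [0.5197, 0.0948, 0.0659]
eef_rot: [0.438, 0.555, -0.439, 0.555]
wrist_force: [-5.4, -1.7, 10.4]
finger_gap: 0.001
```

```bash
python3 rel.py 0 -60 66
```

```text
t 22.68 case xyz mm [  0.2 -59.6  65.9] F case [-5.7  -0.47 10.44]
case y in tool [-0.     0.008 -1.   ] case x [-0.001  1.     0.008] turn needed -1.9950508340020967 j6 -0.19330402087031276
shift [-0. -0.  0.]
```

At a hard stop (z does not go below 66 mm). Now lift off and look.

{"method": "play_rows", "body": {"steps": [[-0.02,0,0,0],[-0.1,0,0,0],[-0.4,0,0,0],[-0.8,0,0,0],[-1,0,0,0],[-1,0,0,0]]}}

```text
clock: 23.42
ee_pos: [0.5207, 0.0949, 0.1663]
eef_rot: [0.439, 0.554, -0.438, 0.556]
wrist_force: [-0.2, 0.1, -0.3]
finger_gap: -0.0
```

{"method": "play_rows", "body": {"steps": [[-0.4,0,0,0],[-0.8,0,-0.5,0],[-1,0,-1,0],[-1,0,-1,0]]}}

```text
clock: 23.92
ee_pos: [0.4961, 0.1946, 0.265]
eef_rot: [0.438, 0.556, -0.437, 0.556]
wrist_force: [0.9, -0.4, 1.1]
finger_gap: 0.001
```

{"method": "play_rows", "body": {"steps": [[-0.2,-0.4,-0.5,0],[-0.4,-0.8,-1,0],[-0.4,-1,-1,0],[-0.4,-1,-1,0]]}}

```text
clock: 24.42
ee_pos: [0.375, 0.266, 0.3027]
eef_rot: [0.437, 0.555, -0.439, 0.555]
wrist_force: [0.1, 0.4, -0.8]
finger_gap: -0.001
```

```bash
python3 rel.py; python3 - <<'E'
from station import viewer
import cv2
from h import *
for n in ["wrist","side","top"]: cv2.imwrite(f"pics/{n}12.png",viewer.get_image(n)[:,:,::-1])
q=Q.copy()
ims=[]
for n,s,(x,y,w,h),nm in [("top",3.5,(100,165,225,105),"ot2"),("side",3.2,(160,80,180,185),"os2")]:
    im=cv2.imread(f"pics/{n}12.png"); im=cv2.resize(im[y:y+h,x:x+w],None,fx=s,fy=s,interpolation=cv2.INTER_CUBIC)
    for zz in (.001,.016):
        P=[covP(0,a,-b,zz) for a,b in [(-.087,.002),(.087,.002),(.087,.209),(-.087,.209)]]
        cv2.polylines(im,[np.array([(proj(n,case2w(q,p))-[x,y])*s for p in P]).astype(int)],True,(255,0,255),1)
    cv2.imwrite(f"pics/{nm}.png",im)
E
```

```text
t 24.43 case xyz mm [-102.5  139.5  302.7] F case [ 0.21  0.34 -0.8 ]
case y in tool [-0.001  0.009 -1.   ] case x [-0.002  1.     0.009] turn needed -1.9943762186802956 j6 0.2209608244496992
```

View pics/os2.png

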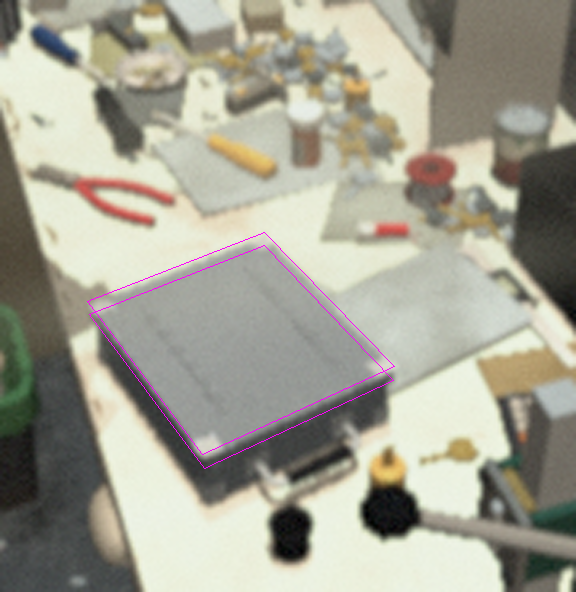

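View pics/ot2.png

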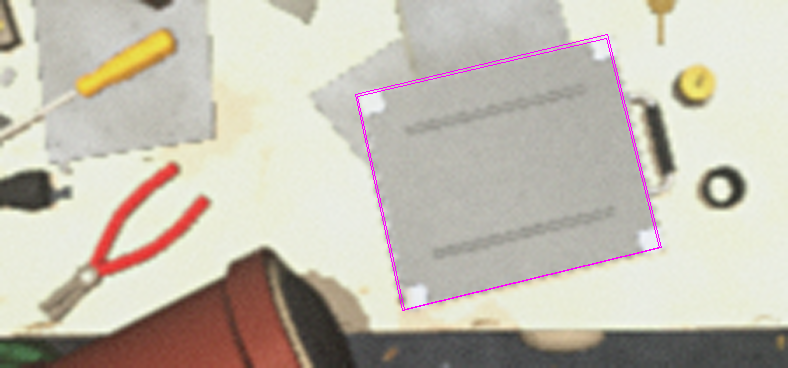

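```bash
python3 - <<'E'
from station import order
print(order.sign_off())
E
```

```text
the job is handed in; nothing more can be done
None
```

The kit is ready to carry. With shut fingertips I pushed the flap flat over the tray, checked it in the pictures, then pushed the cover shut from behind. I gripped and lifted nothing, and handed the job in at about 24.5 s.

**Flap:** it met its stop with the fingertips at z about 37 mm, with 13 N pressing down at the end. The pictures afterwards show it lying flat.

**Cover:** the swing took about 1 to 4 N in the readings between moves. I then pressed with 10 N, and the fingertips went no lower than 66 mm, the height given for the shut cover. The final top view shows the cover where I calculated it should be. In the side view that outline sits a few pixels off.

**Surroundings:** the case, its handle, the brass cylinder, the loupe, the pliers and the screwdriver look unmoved. The tweezers and padlock lay undisturbed in the last pictures before the cover hid them.

**Slips and disagreements:**
- **Wrong direction:** I once drove the tool about 75 mm away from the cover because of a sign error. It touched nothing, and I moved it back.
- **Refused move:** one move call was refused for its format, so it moved nothing.
- **Case position:** the wrist camera put the case about 3 mm from my first two-camera estimate, so I corrected for that.
- **Sideways force:** during the two final presses I read 6 to 7 N of sideways force, below the roughly 10 N that could slide the case.

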